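# Put the washed baby things on their matching drying pads

### The job

Put each of the four washed baby things on the drying pad that shows its shape: the blue teether and the red rattle centred on their silhouettes and lying along them, the wooden ring over the post and flat on its pad, and the glass jar standing in the middle of its circle. Keep the jar upright and set it down without dropping it, and leave the basket and the steel bowl where they are.

Things in the scene. Friction and masses are not known exactly. Their poses are not given: they have to be found in the camera images.
- teether: Sky-blue silicone (firm) teether, a flat figure of eight 116 (x) x 46 (y) mm, 16 mm thick: two rings (46 mm outside, hole 26 mm) centred at x = -35 and +35 mm, joined by a straight waist 26 mm wide along y, free for 24 mm along x: pinch it there. Same either way round. On the shelf (z = 0) at the start; origin: centre of its underside, z up. 45 to 78 g.
- rattle: Red plastic dumbbell rattle lying flat, 122 mm along x: two round heads (42 mm across, 32 mm high, flat below and above) centred at x = -40 and +40 mm, joined by a round bar 16 mm thick, its axis 16 mm above the underside, bare for 38 mm: pinch it there across y. Same either way round. On the shelf (z = 0) at the start; origin: centre of its underside, z up. 45 to 78 g.
- ring: Olive-wood ring lying flat: outer diameter 58 mm, hole 36 mm, 18 mm high. On the shelf (z = 0) at the start; origin: centre of its underside, z up. Can be gripped across its outside in any direction. 22 to 39 g.
- jar: Small open jar of greenish glass, upright: straight wall, 54 mm outside diameter, 58 mm high. A yellow spring clip 14 mm wide is fixed on its rim at +x of the jar, standing 3.5 mm out from the wall, 42 to 67 mm above the underside. Grip the jar across its diameter along its y, clear of the clip. On the shelf (z = 0) at the start; origin: centre of its underside, z up. 105 to 182 g.
- pad_eight: Cream rectangular pad 136 (x) x 66 (y) mm with a sky-blue flat silhouette of a figure of eight, centred and lying along its x axis: the place of the teether. Fixed, lies on the shelf, its top face 4 mm above the shelf; origin at the centre of its underside, z up.
- pad_bars: Cream rectangular pad 136 (x) x 66 (y) mm with a red flat silhouette of a dumbbell, centred and lying along its x axis: the place of the rattle. Fixed, lies on the shelf, its top face 4 mm above the shelf; origin at the centre of its underside, z up.
- pad_post: Cream round pad, diameter 80 mm, with an olive-brown printed ring and a pale wooden post in the middle, 12 mm thick, its top 36 mm above the shelf: the place of the ring, which goes over the post and down flat on the pad. Fixed, lies on the shelf, its top face 4 mm above the shelf; origin at the centre of its underside, z up.
- pad_jar: Cream round pad, diameter 80 mm, with a dark-green circle line (54 mm outside diameter) printed on it, centred: the place of the jar. Fixed, lies on the shelf, its top face 4 mm above the shelf; origin at the centre of its underside, z up.
- basket: Grey plastic slatted basket, 260 (x) x 180 (y) mm, 65 mm high, empty, loose, on the left of the shelf; origin at the centre of its underside. Not to be disturbed.
- bowl: Shiny steel baby bowl, rim diameter 116 mm, 45 mm high, loose, on the right of the shelf (a white feeding bottle 130 mm high stands near it); origin at the centre of its underside. Not to be disturbed.
Not all that is in view belongs to the job. Of the things like the ring, leave any that is black, turquoise or yellow; of the rest the smaller one is meant.

How it is judged:
By the outcome, as a careful person would: the job done as asked, in the order asked, and still so for the second after the job is handed in, with the robot touching nothing.
It also fails if it takes over 120 s, if anything falls off the work surface, if the arm or the gripper's body presses on something with over 40 N, if the wrist force passes 120 N, or if a joint passes its speed limit or range.

### The arm

A 6-joint arm with a two-finger parallel gripper is mounted at the origin on the work surface. World frame = base frame: x ahead of the robot, y to its left, z up, the work surface at z = 0. Lengths are in mm, angles in rad, forces in N, time in s.
With the tool pointing down it reaches from about 400 to 925 mm from the base axis. Payload 12.5 kg.
Tool frame: the origin (TCP) lies midway between the tips of the shut fingers; the grasp point (between the pads) lies 19 mm behind it; z points along the fingers, y is the line along which they close (so a half turn about z gives the same grasp; the last joint's range is limited). The gripper opens to 95 mm and grips with 3 to 60 N. Pads are 20 mm wide; open, the fingers measure 119 mm over their backs; the gripper's body (75 mm by 180 mm) begins 59 mm behind the grasp point.
Start: joints at [-1.234, 0.491, 1.559, -0, 1.092, -0.106], TCP at [267.82, -564.733, 184.861] pointing down, gripper open.
Joint ranges: [-3.1, 3.1], [-0.84, 2.19], [0.05, 2.79], [-1.13, 4.28], [0.06, 2.93], [-2.69, 2.69]. Speed limits (rad/s): [2.22, 2.22, 2.79, 3.14, 3.14, 3.14].

### API

Orientations are given as [roll, pitch, yaw] about the fixed x, y, z axes, in that order (R = Rz(yaw) Ry(pitch) Rx(roll)).
In Python, from cell import * gives the robot as it stands.
- The arm moves only by the tool servo_tool, never from a script. Its argument "moves" is one flat list of numbers, 5 for each row, row after row: the shift along the world's x, y, z as a fraction of full scale, then the turn about the world's z as a fraction of full scale, then the opening, from 0 (shut) to 1 (fully open). A call has 1 to 12 rows; each row is the pose to reach, as a shift and turn from the pose commanded when the call began, turning the shorter way round; what a row does not reach only later rows make up. Full scale, the value 1, is 400 mm for a shift and 180 degrees for a turn. A row lasts 1/12 s, in which the tool goes at most 41.7 mm and 7.16 degrees, less where a joint would pass 70% of its speed; a pose out of reach is approached as far as the arm can. A call with a number of a shift or a turn outside -1 to 1 is refused whole. A call with a gripper value outside its range is refused whole. The fingers move at their own pace and stop on an object; the grip force is fixed at half the most. Time passes only in rows, so rows that repeat a pose let the fingers close. It gives the time, the measured TCP pose, the force, the opening and the grip force at its end, in the units of the state.
- state(): the state, without advancing time (a new reading comes with each control period).
- read_camera(name): name is "side" or "top"; returns (picture, depth): 480x640x3 uint8, blue, green, red; 480x640 float32, mm along the optical axis (not along the pixel's ray), 0 where there is no reading.
- get_calibration(name): a dict with "K" (3x3 intrinsics, pixels), "R" (3x3) and "t" (3): a world point X has camera coordinates R X + t. Camera axes: x right, y down, z forward; pixel columns grow to the right and rows downward; lengths in mm; the calibration is good to about 2 mm. A picture is of the moment at which its call begins. get_calibration takes no time and is no camera call.
- job_done(): hands the job in; it is judged then, once.
The state is a dict: "t": time; "joints": joint angles; "qvel": joint speeds; "tau": joint torques, N m; "eef_pos": TCP position; "tcp_rot": TCP orientation; "ft_force": force on the tool from outside, world axes, zero at the start; "moment": the same for the moment, N m; "opening": opening from 0.0 (shut) to 1.0 (fully open); "grip_force": force on a finger pad.
Only numpy, scipy, OpenCV 4.12 (cv2) and the standard library are available. Lean on these libraries where they do the work, as an engineer would, in place of code of your own. Each camera call takes 0.05 s, during which the arm holds its last target. There are 200 camera calls.

## Working session

There is one attempt and no reset: what is moved stays moved. The work goes in short steps, Python scripts to look and compute and a tool call to move; the robot and the scene stay as the last step left them, time stands still between calls to the robot, and variables do not carry over. Pictures are saved under pics/ and viewed, at most 16 in all, crops included, and the job is handed in when it is done.

Besides the shell and the picture viewer there is one more tool, called after "Emit:" as name(argument=value, ...) on one line, values as JSON. servo_tool: Moves the arm, as the interface text tells. Its arguments: {"type":"object","properties":{"moves":{"type":"array"}},"required":["moves"]}

```bash
ls; mkdir -p pics; python3 - <<'E'
from cell import *
import cv2,numpy as np
for n in("top","side"):
    p,d=read_camera(n);cv2.imwrite(f"pics/{n}0.png",p);np.save(f"{n}0.npy",d)
    c=get_calibration(n);print(n,c["K"],c["R"],c["t"])
print(state())
E
```

```text
pics
top [[559.64907883   0.         319.00516319]
 [  0.         559.64907883 238.43152874]
 [  0.           0.           1.        ]] [[-0.02011189 -0.99956305 -0.02166165]
 [-0.98276474  0.02374684 -0.18332911]
 [ 0.1837634   0.01760121 -0.98281291]] [  40.85666868  477.59568833 1443.55820094]
side [[457.32930084   0.         320.15435221]
 [  0.         457.32930084 241.47287702]
 [  0.           0.           1.        ]] [[ 0.80899572 -0.58781262  0.0014978 ]
 [-0.27862163 -0.38570301 -0.87954714]
 [ 0.51758662  0.71113255 -0.4758094 ]] [-380.52912743  192.00665871  965.36795548]
{'t': 0.1, 'joints': array([-1.23356179e+00,  4.91497214e-01,  1.55939198e+00, -2.19619660e-05,
        1.09163751e+00, -1.05603481e-01]), 'qvel': array([-4.15789830e-04, -3.04117043e-03, -1.66648037e-03,  1.16487249e-04,
        9.87073606e-05,  3.14860352e-04]), 'tau': array([ 2.69572527e-03, -6.13623977e+01, -2.58605826e+01,  6.93962350e-02,
        4.70320252e-02, -5.35945594e-05]), 'eef_pos': array([ 267.75327955, -564.48940347,  184.32026806]), 'tcp_rot': array([-3.14066175e+00, -7.90852676e-05,  4.42848116e-01]), 'ft_force': array([ 0.64879889,  0.26925493, -0.22857731]), 'moment': array([-0.01702579, -0.04604984,  0.01020093]), 'grip_force': 0.0, 'opening': 0.9983935812812901}
```

View pics/top0.png

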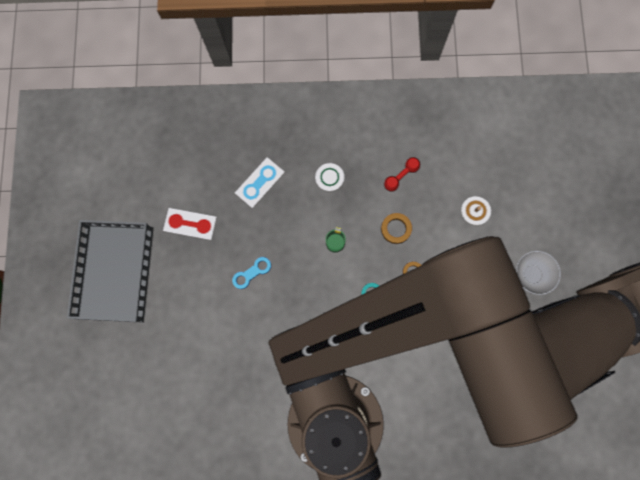

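View pics/side0.png

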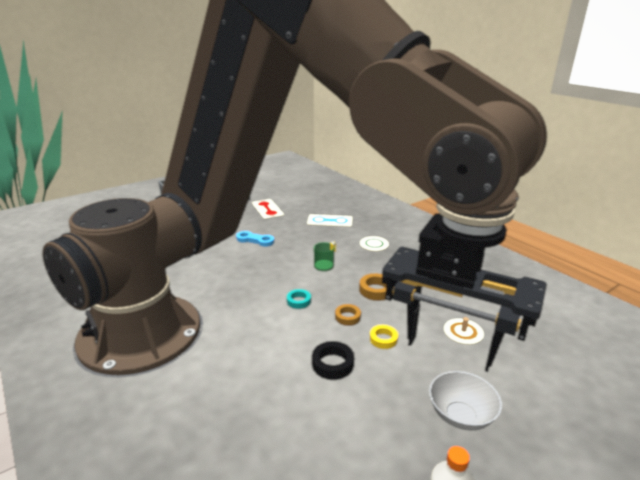

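The top view shows the teether (251,272), rattle (402,174), jar (335,240) with its clip at (338,230), and the big brown ring (397,228). The pads are eight (260,182), bars (190,223), jar (330,177) and post (476,210). The small brown ring at (412,270) is half hidden by the arm in the top view but visible in the side view at (347,314).

```bash
cat > h.py <<'E'
from cell import *
import cv2,numpy as np
def cloud(n,d):
    c=get_calibration(n);v,u=np.mgrid[:480,:640]
    r=np.stack([u,v,np.ones_like(u)],-1)@np.linalg.inv(c["K"]).T
    return (r*d[...,None]-c["t"])@c["R"]
def plane(n,uv,z):
    c=get_calibration(n);r=np.c_[uv,np.ones(len(uv))]@np.linalg.inv(c["K"]).T@c["R"]
    o=-c["R"].T@c["t"];return o+r*((z-o[2])/r[:,2])[:,None]
HUE=dict(blue=(97,115),red=(0,6),brown=(9,20),green=(50,85),yellow=(22,35),turq=(84,95))
def blobs(n,p,d,col,smin=80,amin=25,lo=0,vmin=30):
    h=cv2.cvtColor(p,cv2.COLOR_BGR2HSV);a,b=HUE[col]
    m=((h[...,0]>=a)&(h[...,0]<=b)&(h[...,1]>=smin)&(h[...,2]>=vmin)).astype(np.uint8)
    k,L,s,c=cv2.connectedComponentsWithStats(m,connectivity=8);W=cloud(n,d)
    for i in range(1,k):
        if s[i,4]<amin:continue
        v,u=np.nonzero((L==i));uv=np.c_[u,v].astype(np.float32)
        w=W[L==i];zt=np.percentile(w[:,2],90)
        if zt>80 or abs(w[:,0]).max()>1200:continue
        X=plane(n,uv,max(zt,0))[:,:2].astype(np.float32);hull=cv2.convexHull(X)
        (cx,cy),(sw,sh),_=cv2.minAreaRect(X)
        q=X-X.mean(0);e,V=np.linalg.eigh(q.T@q);ang=np.degrees(np.arctan2(V[1,1],V[0,1]))
        print(n,col,"px",c[i].round(),"area",s[i,4],"z10/50/90",np.percentile(w[:,2],[10,50,90]).round(1),"mean",X.mean(0).round(1),"rect",round(cx,1),round(cy,1),round(sw),round(sh),"ang",ang.round(1))
E
python3 - <<'E'
from h import *
for n in("top","side"):
    p=cv2.imread(f"pics/{n}0.png");d=np.load(f"{n}0.npy")
    for c in HUE: blobs(n,p,d,c)
E
```

```text
top blue px [259. 182.] area 320 z10/50/90 [0.4 4.  8.3] mean [650.  193.6] rect 649.9 194.0 43 113 ang 138.6
top blue px [251. 273.] area 467 z10/50/90 [ 4.7 14.5 19.4] mean [394.5 214.5] rect 394.8 213.9 47 115 ang 123.8
top red px [402. 174.] area 447 z10/50/90 [18.4 27.5 33.9] mean [ 654.6 -198.9] rect 653.9 -198.4 41 121 ang 130.8
top red px [189. 223.] area 399 z10/50/90 [-0.2  3.8  8.2] mean [536.3 387. ] rect 535.6 387.4 117 40 ang 77.8
top brown px [476. 210.] area 167 z10/50/90 [0.1 4.3 9. ] mean [ 554.2 -399.4] rect 553.8 -398.5 52 51 ang -143.7
top brown px [396. 228.] area 496 z10/50/90 [17.3 24.5 29.4] mean [ 505.5 -177.3] rect 505.0 -177.0 81 83 ang 148.0
top green px [335. 241.] area 308 z10/50/90 [ 1.2  7.3 56.1] mean [468.2 -11.9] rect 468.4 -11.9 49 55 ang -171.0
top turq px [369. 287.] area 88 z10/50/90 [10.  16.9 21.3] mean [348.9 -98.2] rect 349.0 -97.7 19 50 ang 115.0
side blue px [255. 239.] area 309 z10/50/90 [ 4.  12.7 17.5] mean [386.2 201.1] rect 387.1 205.4 65 122 ang 118.4
side red px [267. 208.] area 98 z10/50/90 [3.1 5.4 7.4] mean [533.3 384.7] rect 53
[... 356 characters left out ...]
9.7 62 51 ang -147.2
side green px [323. 257.] area 427 z10/50/90 [13.6 38.4 54.7] mean [446. -46.] rect 450.4 -42.2 129 43 ang 55.8
side yellow px [332. 247.] area 38 z10/50/90 [48.1 57.8 62.9] mean [486.4 -30.9] rect 487.2 -30.4 37 13 ang 61.5
side yellow px [383. 336.] area 546 z10/50/90 [ 3.6 16.3 19.6] mean [ 391.5 -326.2] rect 393.2 -325.8 74 59 ang -138.0
side turq px [329. 219.] area 26 z10/50/90 [4.  5.2 6.8] mean [646.2 194.6] rect 646.4 194.0 15 37 ang 142.4
side turq px [255. 236.] area 41 z10/50/90 [15.2 17.3 18.6] mean [392.5 212.9] rect 392.4 213.1 17 50 ang 107.6
side turq px [298. 298.] area 374 z10/50/90 [ 5.6 16.8 19.8] mean [ 324.7 -116. ] rect 323.7 -115.9 74 55 ang 55.7
```

The measured sizes match the given ones, so I'll start moving. First a high transfer towards the teether, keeping the radius large.

Emit:
servo_tool(moves=[0.58,1,0,0.4,1,0.58,1,0,0.4,1,0.58,1,0,0.4,1,0.58,1,0,0.4,1,0.58,1,0,0.4,1,0.58,1,0,0.4,1,0.58,1,0,0.4,1,0.58,1,0,0.4,1,0.58,1,0,0.4,1,0.58,1,0,0.4,1,0.58,1,0,0.4,1,0.58,1,0,0.4,1])

```text
t: 1.1
eef_pos: [501.8, -159.9, 184.8]
tcp_rot: [3.141, -0.001, 1.704]
ft_force: [-0.7, 0.1, -0.0]
opening: 1.0
grip_force: 0.0
```

Emit:
servo_tool(moves=[-0.25,0.9375,-0.1,0.147,0.8,-0.25,0.9375,-0.1,0.147,0.8,-0.25,0.9375,-0.1,0.147,0.8,-0.25,0.9375,-0.1,0.147,0.8,-0.25,0.9375,-0.1,0.147,0.8,-0.25,0.9375,-0.1,0.147,0.8,-0.25,0.9375,-0.1,0.147,0.8,-0.25,0.9375,-0.1,0.147,0.8,-0.25,0.9375,-0.1,0.147,0.8,-0.25,0.9375,-0.1,0.147,0.8,-0.25,0.9375,-0.1,0.147,0.8,-0.25,0.9375,-0.1,0.147,0.8])

```text
t: 2.1
eef_pos: [399.5, 210.6, 144.7]
tcp_rot: [-3.141, -0.0, 2.163]
ft_force: [0.1, -0.6, -0.1]
opening: 0.795
grip_force: 0.0
```

```bash
python3 - <<'E'
from h import *
s=state();print(s["eef_pos"],s["tcp_rot"])
for n in("top","side"):
    p,d=read_camera(n);cv2.imwrite(f"pics/{n}1.png",p);np.save(f"{n}1.npy",d)
    for c in HUE: blobs(n,p,d,c)
p=cv2.imread("pics/top1.png");q=cv2.imread("pics/side1.png")
cv2.imwrite("pics/a1.png",np.hstack([cv2.resize(p[140:340,220:520],None,fx=2.6,fy=2.6)]))
E
```

```text
[399.48026456 210.59322271 144.65712321] [-3.14107300e+00 -2.11353773e-05  2.16326677e+00]
top blue px [259. 182.] area 320 z10/50/90 [0.1 4.5 8.4] mean [649.6 193.9] rect 649.9 194.0 43 113 ang 138.2
top red px [402. 174.] area 443 z10/50/90 [18.3 27.5 34.3] mean [ 654.3 -198.5] rect 653.8 -198.3 41 121 ang 130.9
top red px [186. 222.] area 318 z10/50/90 [0.  4.  9.5] mean [540.1 397.2] rect 542.1 386.7 115 37 ang 82.3
top brown px [476. 210.] area 167 z10/50/90 [-0.1  4.5 11.3] mean [ 553.8 -398.7] rect 553.3 -397.8 52 50 ang 161.9
top brown px [396. 228.] area 496 z10/50/90 [16.  24.8 29. ] mean [ 505.6 -177.4] rect 505.1 -177.1 81 83 ang 149.4
top brown px [413. 272.] area 243 z10/50/90 [ 9.  17.1 21.2] mean [ 386.5 -218.2] rect 387.1 -219.1 56 56 ang 122.0
top green px [335. 241.] area 308 z10/50/90 [ 1.4  7.9 56.1] mean [468.2 -11.9] rect 469.8 -11.9 47 56 ang -171.6
top yellow px [450. 266.] area 287 z10/50/90 [ 4.  16.  21.3] mean [ 399.2 -317.9] rect 398.4 -317.9 56 57 ang 129.9
top turq px [372. 293.] area 241 z10/50/90 [ 8.5 16.2 20.6] mean [ 331.6 -105.7] rect 331.3 -105.
[... 1025 characters left out ...]
31 12 ang 80.2
side brown px [127. 342.] area 209 z10/50/90 [25.7 43.2 55.6] mean [-40.1 -87.5] rect -37.2 -84.0 53 77 ang 94.4
side brown px [105. 345.] area 69 z10/50/90 [24.2 37.7 52.9] mean [-75.8 -68.1] rect -76.9 -68.8 51 18 ang 84.1
side green px [323. 257.] area 429 z10/50/90 [13.4 38.7 54.3] mean [446.3 -45.4] rect 450.8 -41.7 129 43 ang 55.7
side yellow px [332. 247.] area 38 z10/50/90 [47.  57.1 64.1] mean [485.1 -32.6] rect 485.8 -32.1 37 13 ang 61.5
side yellow px [383. 336.] area 555 z10/50/90 [ 2.8 16.2 19.6] mean [ 391.5 -326.2] rect 393.2 -326.0 74 60 ang -137.3
side turq px [298. 298.] area 376 z10/50/90 [ 6.3 16.8 19.7] mean [ 324.7 -115.9] rect 323.7 -115.7 74 55 ang 56.0
```

View pics/a1.png

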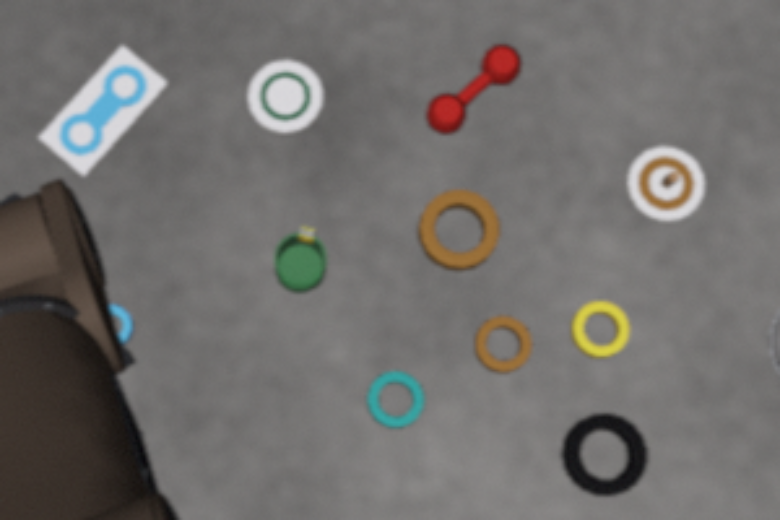

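The small brown ring, 56 mm across at (387,-219), is the one meant; the large one is 82 mm. The jar's clip points roughly +x, at crop (307,233). Next I descend on the teether's waist and pinch it.

Emit:
servo_tool(moves=[-0.012,0.01,-0.1,0,0.7,-0.012,0.01,-0.2,0,0.7,-0.012,0.01,-0.28,0,0.7,-0.012,0.01,-0.32,0,0.7,-0.012,0.01,-0.34,0,0.7,-0.012,0.01,-0.352,0,0.7,-0.012,0.01,-0.352,0,0.7,-0.012,0.01,-0.352,0,0,-0.012,0.01,-0.352,0,0,-0.012,0.01,-0.352,0,0,-0.012,0.01,-0.352,0,0,-0.012,0.01,-0.352,0,0])

```text
t: 3.2
eef_pos: [395.2, 214.4, 4.6]
tcp_rot: [3.141, 0.0, 2.161]
ft_force: [-0.2, 0.1, -0.3]
opening: 0.405
grip_force: 0.0
```

Emit:
servo_tool(moves=[0,0,0,0,0,0,0,0,0,0,0,0,0,0,0,0,0,0,0,0,0,0,0,0,0,0,0,0,0,0])

```text
t: 3.7
eef_pos: [395.0, 214.3, 4.0]
tcp_rot: [-3.142, -0.0, 2.161]
ft_force: [0.2, 0.4, -0.6]
opening: 0.017
grip_force: 0.0
```

```bash
python3 - <<'E'
from h import *
p,d=read_camera("side");cv2.imwrite("pics/s2.png",cv2.resize(p[150:330,130:370],None,fx=3.2,fy=3.2))
print(state()["opening"])
c=get_calibration("side")
for X in([395,214.3,4],[395,214.3,16]):
    q=c["K"]@(c["R"]@X+c["t"]);print(q[:2]/q[2])
E
```

```text
0.011172643558641386
[255.40255705 240.01003071]
[255.12757228 236.3318974 ]
```

View pics/s2.png

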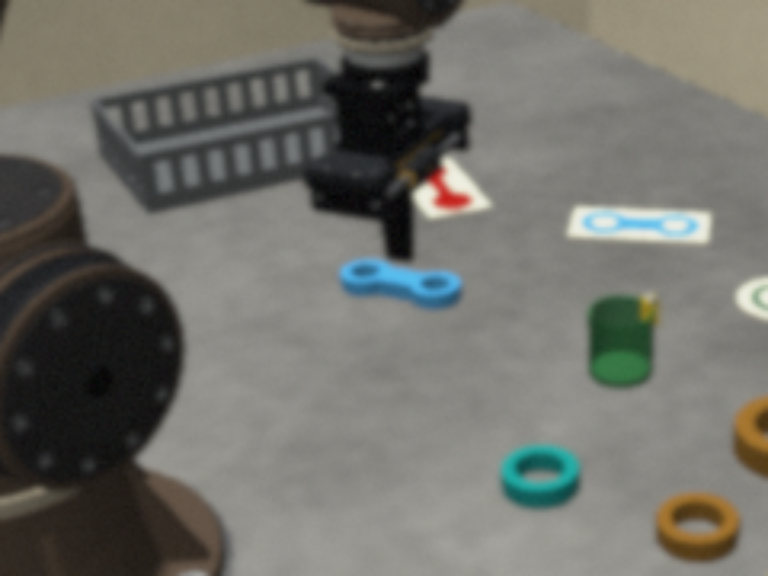

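The fingers shut on nothing. Their tip, at crop (398,258), is either above or behind the teether. I'll measure the finger positions in the side depth.

```bash
python3 - <<'E'
from h import *
p,d=read_camera("side");W=cloud("side",d)
for v in range(205,246,2):
    print(v,[tuple(W[v,u].round().astype(int))+tuple(p[v,u]) for u in (251,254,257)])
s=state();print(s["eef_pos"],s["tcp_rot"],s["joints"])
E
```

```text
205 [(np.int64(355), np.int64(146), np.int64(149), np.uint8(24), np.uint8(23), np.uint8(24)), (np.int64(387), np.int64(192), np.int64(124), np.uint8(46), np.uint8(56), np.uint8(58)), (np.int64(386), np.int64(172), np.int64(132), np.uint8(67), np.uint8(85), np.uint8(96))]
207 [(np.int64(379), np.int64(194), np.int64(120), np.uint8(37), np.uint8(38), np.uint8(37)), (np.int64(376), np.int64(171), np.int64(129), np.uint8(71), np.uint8(71), np.uint8(71)), (np.int64(384), np.int64(169), np.int64(128), np.uint8(44), np.uint8(55), np.uint8(60))]
209 [(np.int64(360), np.int64(158), np.int64(132), np.uint8(52), np.uint8(51), np.uint8(51)), (np.int64(371), np.int64(163), np.int64(127), np.uint8(50), np.uint8(48), np.uint8(49)), (np.int64(403), np.int64(206), np.int64(103), np.uint8(30), np.uint8(36), np.uint8(39))]
211 [(np.int64(352), np.int64(142), np.int64(134), np.uint8(39), np.uint8(39), np.uint8(42)), (np.int64(388), np.int64(197), np.int64(104), np.uint8(17), np.uint8(18), np.uint8(19)), (np.int64(405), np.int64(211), np.int64(95), np.uint8(33), np.uint8(38), np.uint8(39))]
213 [(np.int6
[... 4086 characters left out ...]
nt64(-1), np.uint8(132), np.uint8(128), np.uint8(120)), (np.int64(386), np.int64(207), np.int64(0), np.uint8(135), np.uint8(120), np.uint8(101)), (np.int64(390), np.int64(195), np.int64(4), np.uint8(133), np.uint8(110), np.uint8(81))]
245 [(np.int64(375), np.int64(205), np.int64(-2), np.uint8(138), np.uint8(144), np.uint8(143)), (np.int64(380), np.int64(195), np.int64(1), np.uint8(136), np.uint8(141), np.uint8(142)), (np.int64(384), np.int64(185), np.int64(4), np.uint8(132), np.uint8(134), np.uint8(132))]
[394.98755351 214.27542565   4.03450525] [ 3.14157935e+00 -1.33934225e-05  2.16128786e+00] [ 3.49863314e-01  5.53426770e-01  2.14813642e+00  3.79794565e-05
  4.40019742e-01 -2.40662576e-01]
```

The closed tips really are at z≈34 while the state says 4. I'll check whether that offset was already there in the first pictures.

```bash
python3 - <<'E'
from h import *
p=cv2.imread("pics/side0.png");d=np.load("side0.npy");W=cloud("side",d)
c=get_calibration("side")
def pr(X): q=c["K"]@(c["R"]@X+c["t"]);return (q[:2]/q[2]).round(1)
a=np.radians(25.37+90);t=np.array([267.8,-564.6,184.6]);u=np.array([np.cos(a),np.sin(a),0])*50
for dz in(0,30):print(dz,pr(t+u+[0,0,dz]),pr(t-u+[0,0,dz]))
for (x0,x1,y0,y1) in((400,422,325,352),(480,505,345,375)):
    for v in range(y0,y1,3):
        r=[(u_,)+tuple(W[v,u_].round().astype(int).tolist()) for u_ in range(x0,x1) if p[v,u_].max()<60 and W[v,u_,2]>100]
        if r:print(v,r[len(r)//2],len(r))
E
```

```text
0 [409.6 357.5] [483.6 383.4]
30 [411.7 340.8] [487.7 366.1]
325 (412, 236, -526, 251) 8
328 (412, 238, -524, 244) 8
331 (412, 239, -524, 238) 6
334 (411, 237, -525, 234) 7
337 (411, 236, -526, 230) 5
340 (411, 238, -525, 224) 3
343 (410, 237, -525, 219) 1
345 (495, 281, -617, 258) 7
348 (494, 280, -617, 254) 6
351 (493, 279, -617, 250) 6
354 (492, 281, -616, 244) 5
357 (491, 279, -617, 240) 5
360 (490, 280, -616, 234) 5
363 (489, 279, -616, 230) 4
366 (488, 279, -615, 225) 2
369 (486, 279, -614, 219) 1
```

The offset was there from the start: true z ≈ state z + ~30, and the horizontal position agrees. I'll trust the cameras for height, so I open and go down in part, then look.

Emit:
servo_tool(moves=[0,0,0,0,0.65,0,0,0,0,0.65,0,0,0,0,0.65,0,0,0,0,0.65,0,0,0,0,0.65,0,0,0,0,0.65,0,0,0,0,0.65,0,0,0,0,0.65,0,0,-0.02,0,0.65,0,0,-0.035,0,0.65,0,0,-0.05,0,0.65,0,0,-0.05,0,0.65])

```text
t: 4.8
eef_pos: [394.4, 214.0, -17.3]
tcp_rot: [-3.14, -0.0, 2.161]
ft_force: [0.3, -0.4, 0.8]
opening: 0.647
grip_force: 0.0
```

```bash
python3 - <<'E'
from h import *
s=state();print(s["eef_pos"],s["opening"],s["ft_force"])
p,d=read_camera("side");cv2.imwrite("pics/s3.png",cv2.resize(p[190:260,205:305],None,fx=7,fy=7,interpolation=cv2.INTER_CUBIC))
W=cloud("side",d)
for v in range(210,250,3):
    r=[(u,)+tuple(W[v,u].round().astype(int).tolist()) for u in range(225,290) if p[v,u].max()<60]
    print(v,r[:1],r[-1:],len(r))
E
```

```text
[394.44370629 214.0386723  -17.27194475] 0.6474393441446341 [ 0.31322743 -0.4217976   0.81418556]
210 [(227, 305, 187, 133)] [(258, 422, 238, 83)] 32
213 [(227, 303, 183, 127)] [(262, 426, 222, 78)] 36
216 [(228, 308, 191, 113)] [(262, 426, 222, 69)] 31
219 [(229, 311, 193, 103)] [(263, 428, 222, 59)] 33
222 [(230, 313, 193, 94)] [(263, 427, 222, 50)] 29
225 [(244, 335, 156, 93)] [(263, 428, 224, 39)] 14
228 [(245, 357, 196, 61)] [(263, 426, 222, 30)] 13
231 [(246, 358, 195, 52)] [(263, 426, 223, 20)] 12
234 [(246, 358, 195, 43)] [(251, 368, 185, 44)] 6
237 [(247, 361, 198, 31)] [(251, 368, 186, 34)] 5
240 [(247, 362, 202, 20)] [(252, 370, 186, 24)] 6
243 [] [] 0
246 [] [] 0
249 [] [] 0
```

View pics/s3.png

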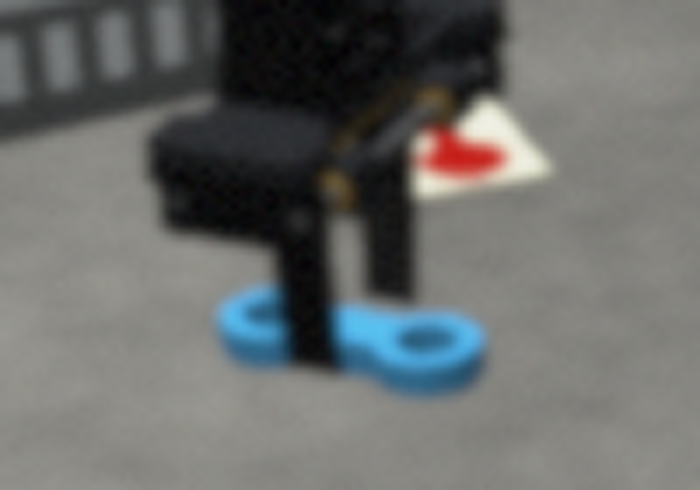

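The near finger's tip sits at z≈15 for a reading of -17, so the offset is about +32 mm. Its position along the waist is right. I'll go down another 10 mm and close.

Emit:
servo_tool(moves=[0,0,-0.01,0,0.65,0,0,-0.018,0,0.65,0,0,-0.024,0,0.65,0,0,-0.024,0,0.65,0,0,-0.024,0,0,0,0,-0.024,0,0,0,0,-0.024,0,0,0,0,-0.024,0,0,0,0,-0.024,0,0,0,0,-0.024,0,0,0,0,-0.024,0,0,0,0,-0.024,0,0])

```text
t: 5.85
eef_pos: [395.0, 214.3, -25.5]
tcp_rot: [3.141, 0.0, 2.161]
ft_force: [-0.4, -0.6, 1.8]
opening: 0.271
grip_force: 30.0
```

Gripped: 0.271 × 95 mm = 26 mm, the waist width. Lift and carry to pad_eight.

Emit:
servo_tool(moves=[0,0,0.05,0,0,0,0,0.12,0,0,0,0,0.19,0,0,0.1,-0.008,0.19,0.02,0,0.2,-0.016,0.19,0.04,0,0.3,-0.024,0.19,0.06,0,0.4,-0.032,0.19,0.08,0,0.5,-0.04,0.19,0.08,0,0.58,-0.046,0.19,0.08,0,0.6375,-0.05,0.19,0.08,0,0.6375,-0.05,0.19,0.08,0,0.6375,-0.05,0.19,0.08,0])

```text
t: 6.85
eef_pos: [650.1, 193.8, 49.5]
tcp_rot: [-3.141, -0.001, 2.412]
ft_force: [-0.7, 0.5, -2.5]
opening: 0.273
grip_force: 30.0
```

```bash
cat >> h.py <<'E'
def fit(n,p,z,win,col=None,white=False,smin=80):
    "PCA/rect/circle of the mask in window win=(u0,v0,u1,v1), on plane z"
    h=cv2.cvtColor(p,cv2.COLOR_BGR2HSV);u0,v0,u1,v1=win;m=np.zeros(h.shape[:2],bool)
    H=h[v0:v1,u0:u1]
    if white: k=(H[...,2]>185)
    else: a,b=HUE[col];k=(H[...,0]>=a)&(H[...,0]<=b)&(H[...,1]>=smin)&(H[...,2]>30)
    k=k.astype(np.uint8)
    if white: # fill
        c,_=cv2.findContours(k,cv2.RETR_EXTERNAL,cv2.CHAIN_APPROX_NONE);c=max(c,key=cv2.contourArea);k[:]=0;cv2.drawContours(k,[c],-1,1,-1)
    v,u=np.nonzero(k);X=plane(n,np.c_[u+u0,v+v0],z)[:,:2].astype(np.float32)
    r=cv2.minAreaRect(X);q=X-X.mean(0);e,V=np.linalg.eigh(q.T@q)
    print(n,col or "white","mean",X.mean(0).round(1),"rect",np.round(r[0],1),np.round(r[1]),"ang",(np.degrees(np.arctan2(V[1,1],V[0,1]))%180).round(1))
E
python3 - <<'E'
from h import *
print(state()["eef_pos"],state()["tcp_rot"],state()["opening"])
p=cv2.imread("pics/top0.png");q=cv2.imread("pics/top1.png")
E8=(230,150,290,212);B=(155,200,222,245);J=(310,158,350,196);P=(455,190,497,230)
for z,w in((4,E8),(4,B),(4,J),(4,P)): fit("top",p,z,w,white=True)
fit("top",p,4,E8,"blue");fit("top",p,4,B,"red");fit("top",p,4,P,"brown");fit("top",p,4,J,"green",smin=30)
fit("top",p,14,(225,250,280,295),"blue");fit("top",p,26,(375,150,430,195),"red")
fit("top",q,16,(398,258,430,288),"brown");fit("top",q,55,(320,222,350,236),"yellow",smin=50);fit("top",q,30,(320,222,350,256),"green")
E
```

```text
[650.09109275 193.82086302  49.48737834] [-3.14071704e+00 -7.38026706e-04  2.41180678e+00] 0.2734864305315917
top white mean [650.2 195.1] rect [650.6 194.9] [ 65. 135.] ang 138.3
top white mean [537.2 388.5] rect [537.2 388.4] [134.  65.] ang 77.8
top white mean [661.   -1.1] rect [660.9  -0.9] [76. 77.] ang 131.7
top white mean [ 554.3 -400.3] rect [ 553.7 -401. ] [76. 77.] ang 172.1
top blue mean [651.2 194.1] rect [651.2 194.5] [ 43. 114.] ang 138.6
top red mean [537.2 388.1] rect [536.5 388.5] [118.  40.] ang 77.8
top brown mean [ 555.3 -400.8] rect [ 555.  -399.8] [52. 51.] ang 36.4
top green mean [ 6.61e+02 -5.00e-01] rect [ 6.611e+02 -4.000e-01] [50. 49.] ang 29.9
top blue mean [395.2 215.2] rect [395.5 214.7] [ 47. 116.] ang 123.8
top red mean [ 657. -200.] rect [ 656.3 -199.5] [ 41. 122.] ang 130.8
top brown mean [ 387.1 -218.9] rect [ 387.7 -219.8] [56. 57.] ang 122.0
top yellow mean [497.5 -19.4] rect [498.  -19.3] [13. 16.] ang 175.3
top green mean [473.  -12.2] rect [474.5 -12.2] [48. 57.] ang 8.4
```

Emit:
servo_tool(moves=[0.0015,0.001,-0.06,0.001,0,0.0015,0.001,-0.12,0.001,0,0.0015,0.001,-0.15,0.001,0,0.0015,0.001,-0.165,0.001,0,0.0015,0.001,-0.174,0.001,0,0.0015,0.001,-0.178,0.001,0,0.0015,0.001,-0.178,0.001,0,0.0015,0.001,-0.178,0.001,0,0.0015,0.001,-0.178,0.001,0.6,0.0015,0.001,-0.178,0.001,0.6,0.0015,0.001,-0.178,0.001,0.6,0.0015,0.001,-0.178,0.001,0.6])

```text
t: 7.85
eef_pos: [650.8, 194.7, -20.4]
tcp_rot: [3.141, 0.0, 2.416]
ft_force: [-0.3, -0.7, 0.0]
opening: 0.496
grip_force: 0.0
```

Emit:
servo_tool(moves=[0,0,0.06,0,0.7,0,0,0.15,0,0.7,0.0135,-0.08,0.2,-0.042,0.7,0.0135,-0.18,0.2,-0.042,0.7,0.0135,-0.28,0.2,-0.042,0.7,0.0135,-0.38,0.2,-0.042,0.7,0.0135,-0.48,0.2,-0.042,0.7,0.0135,-0.58,0.2,-0.042,0.7,0.0135,-0.68,0.2,-0.042,0.7,0.0135,-0.78,0.2,-0.042,0.7,0.0135,-0.88,0.2,-0.042,0.7,0.0135,-0.986,0.2,-0.042,0.7])

```text
t: 8.85
eef_pos: [655.7, -200.9, 59.5]
tcp_rot: [3.141, 0.0, 2.284]
ft_force: [0.8, -0.1, 0.4]
opening: 0.702
grip_force: 0.0
```

```bash
python3 - <<'E'
from h import *
p,d=read_camera("top");q,_=read_camera("side")
fit("top",p,14,(225,145,295,215),"blue");fit("top",p,4,(230,150,290,212),white=True)
cv2.imwrite("pics/t4.png",np.vstack([cv2.resize(p[140:240,150:450],None,fx=2.5,fy=2.5),cv2.resize(q[180:300,200:500],None,fx=2.5,fy=2.5)]))
s=state();print(s["eef_pos"],s["tcp_rot"][2],s["ft_force"])
E
```

```text
top blue mean [650.8 195.9] rect [650.8 195.1] [ 47. 114.] ang 141.2
top white mean [648.7 204.1] rect [650.7 194.8] [ 65. 135.] ang 147.2
[ 655.69483662 -205.01745139   59.28386872] 2.2786284493796645 [-0.06350622  1.11878881  0.15674123]
```

View pics/t4.png

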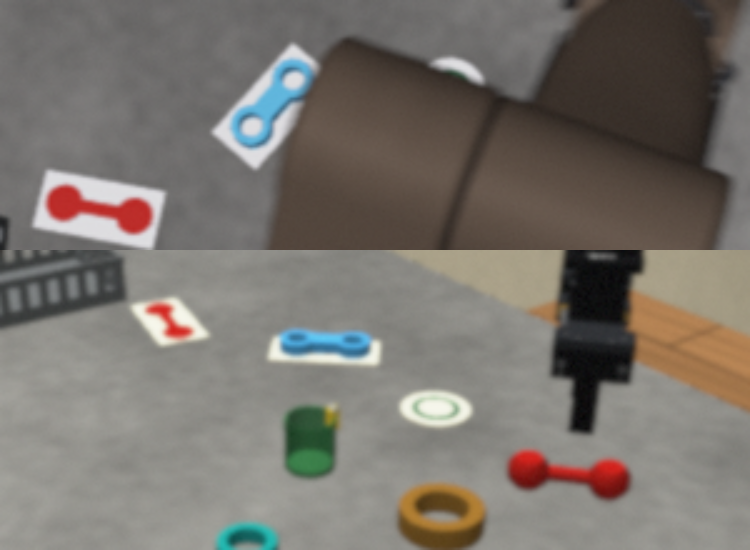

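The teether lies on its silhouette (rect centre 650.8,195.1 against the pad's 650.6,194.8). The gripper hangs over the rattle's bar, so I descend and grip.

Emit:
servo_tool(moves=[0,0,-0.05,0,0.7,0,0,-0.12,0,0.7,0,0,-0.17,0,0.7,0,0,-0.195,0,0.7,0,0,-0.207,0,0.7,0,0,-0.212,0,0.7,0,0,-0.212,0,0,0,0,-0.212,0,0,0,0,-0.212,0,0,0,0,-0.212,0,0,0,0,-0.212,0,0,0,0,-0.212,0,0])

```text
t: 9.95
eef_pos: [656.2, -199.1, -25.1]
tcp_rot: [3.141, 0.001, 2.284]
ft_force: [-0.4, 0.0, 0.2]
opening: 0.336
grip_force: 0.0
```

Emit:
servo_tool(moves=[0,0,0,0,0,0,0,0,0,0,0,0,0,0,0,0,0,0,0,0])

```text
t: 10.28
eef_pos: [656.0, -199.0, -25.5]
tcp_rot: [3.141, -0.0, 2.284]
ft_force: [-0.1, 0.7, 1.1]
opening: 0.157
grip_force: 30.0
```

Emit:
servo_tool(moves=[0,0,0.04,0,0,0,0,0.12,0,0,0,0,0.2,0,0,-0.02,0.1,0.21,-0.03,0,-0.04,0.2,0.21,-0.06,0,-0.06,0.3,0.21,-0.09,0,-0.08,0.4,0.21,-0.12,0,-0.1,0.5,0.21,-0.15,0,-0.12,0.6,0.21,-0.18,0,-0.14,0.7,0.21,-0.21,0,-0.16,0.8,0.21,-0.24,0,-0.18,0.9,0.21,-0.27,0])

```text
t: 11.28
eef_pos: [583.3, 162.9, 58.5]
tcp_rot: [3.141, -0.0, 1.431]
ft_force: [1.1, -0.5, 0.0]
opening: 0.16
grip_force: 30.0
```

Emit:
servo_tool(moves=[-0.02,0.09,0,-0.012,0,-0.04,0.18,0,-0.024,0,-0.06,0.27,0,-0.025,0,-0.08,0.36,0,-0.025,0,-0.1,0.45,0,-0.025,0,-0.117,0.52,0,-0.025,0,-0.117,0.56,0,-0.025,0,-0.117,0.57,0,-0.025,0,-0.117,0.57,0,-0.025,0])

```text
t: 12.03
eef_pos: [536.9, 389.7, 58.1]
tcp_rot: [-3.142, 0.0, 1.359]
ft_force: [-0.3, -1.4, -0.7]
opening: 0.16
grip_force: 30.0
```

```bash
python3 - <<'E'
from h import *
s=state();print(s["eef_pos"],np.degrees(s["tcp_rot"][2]),s["opening"],s["ft_force"])
q,d=read_camera("side");blobs("side",q,d,"red")
W=cloud("side",d)
h=cv2.cvtColor(q,cv2.COLOR_BGR2HSV);m=((h[...,0]<7)|(h[...,0]>174))&(h[...,1]>110)&(W[...,2]>20)&(W[...,1]>200)
print(m.sum(),W[m].mean(0),W[m].min(0),W[m].max(0));
X=W[m][:,:2];X=X-X.mean(0);e,V=np.linalg.eigh(X.T@X);print(np.degrees(np.arctan2(V[1,1],V[0,1])))
cv2.imwrite("pics/s5.png",cv2.resize(q[130:260,190:370],None,fx=4,fy=4))
E
```

```text
[536.8574096  389.74213365  58.14621654] 77.84226099790595 0.16033677062816867 [-0.31631245 -1.36131581 -0.73957062]
side red px [267. 208.] area 122 z10/50/90 [3.8 5.5 7.3] mean [533.1 383.8] rect 533.4 385.2 123 37 ang 77.7
234 [517.98397511 364.67558912 120.20785787] [ 21.61161465 229.92998419  90.59807328] [558.48668278 439.92117616 598.22143838]
-155.66628440887263
```

View pics/s5.png

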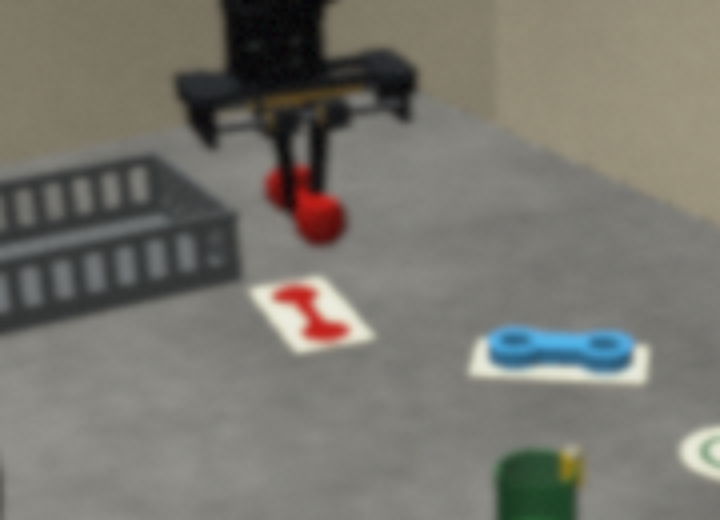

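The rattle is held level above its pad. Lower and release.

Emit:
servo_tool(moves=[0,0,-0.06,0,0,0,0,-0.12,0,0,0,0,-0.16,0,0,0,0,-0.18,0,0,0,0,-0.192,0,0,0,0,-0.198,0,0,0,0,-0.199,0,0,0,0,-0.199,0,0,0,0,-0.199,0,0,0,0,-0.199,0,0.55,0,0,-0.199,0,0.55,0,0,-0.199,0,0.55])

```text
t: 13.08
eef_pos: [537.3, 389.2, -20.7]
tcp_rot: [3.141, -0.0, 1.357]
ft_force: [0.3, 0.3, 0.0]
opening: 0.316
grip_force: 0.0
```

Emit:
servo_tool(moves=[0,0,0,0,0.55,0,0,0,0,0.55,0,0,0.05,0,0.55,0,0,0.14,0,0.6,0,-0.08,0.22,0,0.7,0,-0.18,0.22,0,0.8,0,-0.28,0.22,0,0.8,0,-0.38,0.22,0,0.8,0,-0.48,0.22,0,0.8,0,-0.58,0.22,0,0.8,0,-0.68,0.22,0,0.8,0,-0.78,0.22,0,0.8])

```text
t: 14.08
eef_pos: [536.9, 75.2, 67.1]
tcp_rot: [3.141, -0.0, 1.357]
ft_force: [0.4, 0.4, 0.4]
opening: 0.804
grip_force: 0.0
```

Emit:
servo_tool(moves=[-0.04,-0.08,0,-0.071,0.85,-0.08,-0.16,0,-0.071,0.85,-0.12,-0.24,0,-0.071,0.85,-0.16,-0.32,0,-0.071,0.85,-0.2,-0.4,0,-0.071,0.85,-0.25,-0.49,0,-0.071,0.85,-0.3,-0.59,0,-0.071,0.85,-0.35,-0.69,0,-0.071,0.85,-0.375,-0.735,0,-0.071,0.85,-0.375,-0.739,0,-0.071,0.85,-0.375,-0.739,-0.06,-0.071,0.85,-0.375,-0.739,-0.1,-0.071,0.85])

```text
t: 15.08
eef_pos: [387.3, -219.1, 26.5]
tcp_rot: [3.14, 0.0, 1.132]
ft_force: [0.8, 0.7, -0.2]
opening: 0.852
grip_force: 0.0
```

```bash
python3 - <<'E'
from h import *
s=state();print(s["eef_pos"],np.degrees(s["tcp_rot"][2]),s["opening"],s["ft_force"])
p,d=read_camera("top");q,d2=read_camera("side")
fit("top",p,14,(225,145,295,215),"blue");fit("top",p,4,(230,150,290,212),white=True)
fit("top",p,26,(155,195,225,250),"red");fit("top",p,4,(155,195,225,250),white=True)
cv2.imwrite("pics/t6.png",np.vstack([cv2.resize(p[140:250,145:365],None,fx=3,fy=3),cv2.resize(q[255:345,280:500],None,fx=3,fy=3)]))
E
```

```text
[ 387.33065986 -219.13788091   26.49653239] 64.88070902817131 0.8519672011542555 [ 0.82802988  0.70269302 -0.24058031]
top blue mean [651.5 194.5] rect [650.8 195.2] [ 47. 114.] ang 139.3
top white mean [650.4 194.9] rect [650.7 194.8] [ 65. 135.] ang 138.2
top red mean [535.2 385.8] rect [536.3 386.3] [119.  43.] ang 77.2
top white mean [532.5 386.6] rect [537.  388.4] [134.  65.] ang 80.5
```

View pics/t6.png

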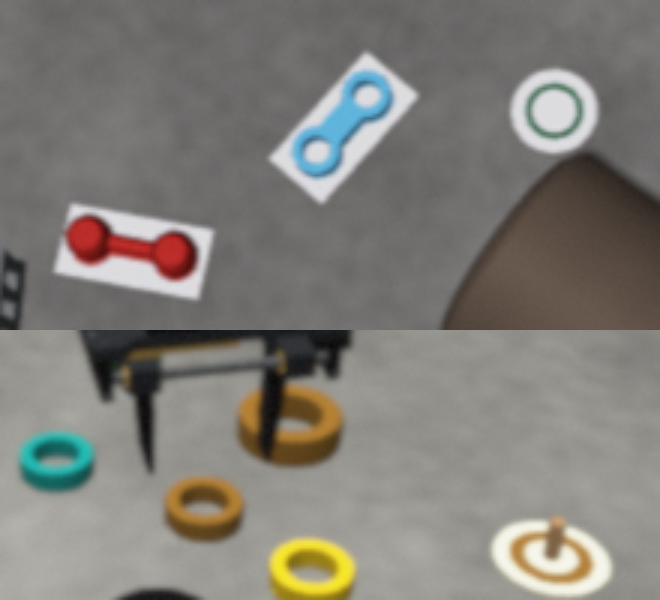

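The teether is centred. The rattle is on its pad, and I'll check its offset below with a height-filtered mask. The fingers straddle the small brown ring, so I grip it.

Emit:
servo_tool(moves=[0,0,-0.05,0,0.85,0,0,-0.1,0,0.85,0,0,-0.12,0,0.85,0,0,-0.131,0,0.85,0,0,-0.132,0,0.85,0,0,-0.132,0,0.4,0,0,-0.132,0,0.4,0,0,-0.132,0,0.4,0,0,-0.132,0,0.4,0,0,-0.132,0,0.4,0,0,-0.132,0,0.4,0,0,-0.132,0,0.4])

```text
t: 16.18
eef_pos: [387.4, -218.7, -25.4]
tcp_rot: [3.141, 0.0, 1.134]
ft_force: [-0.0, 0.0, 7.1]
opening: 0.6
grip_force: 30.0
```

```bash
python3 - <<'E'
from h import *
p,d=read_camera("top");W=cloud("top",d)
d0=np.load("top0.npy");p0=cv2.imread("pics/top0.png")
for P,D,w,nm in((p,d,(155,195,225,250),"now"),(p0,d0,(375,150,430,195),"start"),):
    h=cv2.cvtColor(P,cv2.COLOR_BGR2HSV);Wd=cloud("top",cv2.medianBlur(D,5))
    m=np.zeros(h.shape[:2],bool);u0,v0,u1,v1=w;m[v0:v1,u0:u1]=1
    m&=((h[...,0]<7))&(h[...,1]>80)&(Wd[...,2]>14)
    v,u=np.nonzero(m);X=plane("top",np.c_[u,v],26)[:,:2].astype(np.float32);r=cv2.minAreaRect(X)
    a=X-X.mean(0);e,V=np.linalg.eigh(a.T@a)
    print(nm,len(X),X.mean(0),np.round(r[0],1),np.round(r[1]),np.degrees(np.arctan2(V[1,1],V[0,1]))%180)
E
```

```text
now 408 [536.2124  385.30545] [537.  385.8] [120.  40.] 77.16131
start 419 [ 657.0093  -200.70909] [ 656.4 -200.7] [ 40. 120.] 131.28856
```

The ring is gripped (57 mm). Lift it and carry it over the post.

Emit:
servo_tool(moves=[0,0,0.05,0,0.4,0,0,0.13,0,0.4,0,0,0.21,0,0.4,0.06,-0.065,0.21,0,0.4,0.12,-0.13,0.21,0,0.4,0.18,-0.195,0.21,0,0.4,0.24,-0.26,0.21,0,0.4,0.3,-0.325,0.21,0,0.4,0.36,-0.39,0.21,0,0.4,0.4,-0.435,0.21,0,0.4,0.418,-0.453,0.21,0,0.4,0.418,-0.453,0.21,0,0.4])

```text
t: 17.23
eef_pos: [555.3, -401.2, 57.5]
tcp_rot: [3.141, 0.0, 1.133]
ft_force: [0.2, 0.3, -0.3]
opening: 0.6
grip_force: 30.0
```

```bash
python3 - <<'E'
from h import *
s=state();print(s["eef_pos"],s["opening"],s["grip_force"])
q,d=read_camera("side");p,_=read_camera("top")
cv2.imwrite("pics/s7.png",cv2.resize(q[250:380,390:550],None,fx=4,fy=4))
np.save("p7.npy",p);np.save("q7.npy",q)
W=cloud("side",d);blobs("side",q,d,"brown")
E
```

```text
[ 555.28238281 -401.18873957   57.49015154] 0.5999412538385498 29.999779416248202
side brown px [376. 286.] area 732 z10/50/90 [ 7.6 23.2 27.7] mean [ 493.2 -191.4] rect 493.8 -189.8 112 80 ang 45.5
side brown px [464. 329.] area 222 z10/50/90 [ 4.5  6.1 29.3] mean [ 530.  -414.3] rect 529.9 -410.0 65 51 ang -146.7
```

View pics/s7.png

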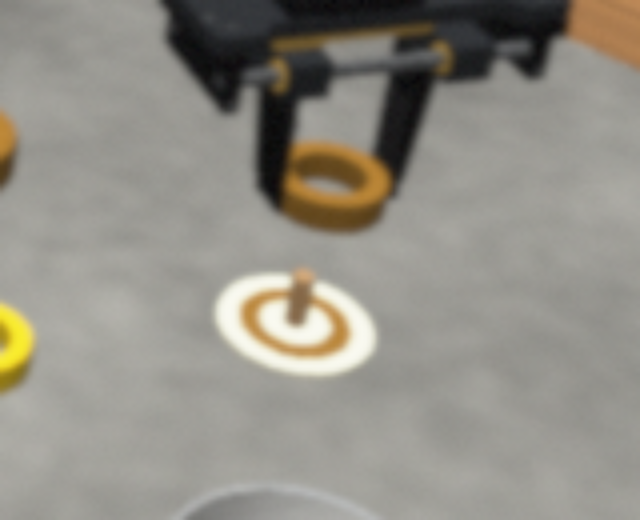

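The ring sits above the post, allowing for the image lean of about 9 px over 80 mm. Lower and release.

Emit:
servo_tool(moves=[0,0,-0.04,0,0.4,0,0,-0.08,0,0.4,0,0,-0.11,0,0.4,0,0,-0.14,0,0.4,0,0,-0.17,0,0.4,0,0,-0.187,0,0.4,0,0,-0.195,0,0.4,0,0,-0.199,0,0.4,0,0,-0.199,0,0.4])

```text
t: 18.08
eef_pos: [554.5, -399.8, -21.2]
tcp_rot: [3.141, 0.0, 1.134]
ft_force: [-0.3, -0.0, 0.6]
opening: 0.597
grip_force: 30.0
```

Emit:
servo_tool(moves=[0,0,0,0,0.9,0,0,0,0,0.9,0,0,0,0,0.9,0,0,0,0,0.9,0,0,0.05,0,0.9,0,0,0.13,0,0.9,-0.02,0.06,0.21,0,0.9,-0.04,0.16,0.24,0,0.9,-0.06,0.26,0.24,0,0.9,-0.08,0.36,0.24,0,0.9,-0.1,0.46,0.24,0,0.9,-0.12,0.56,0.24,0,0.9])

```text
t: 19.08
eef_pos: [505.7, -174.2, 74.8]
tcp_rot: [3.141, 0.0, 1.134]
ft_force: [1.6, 0.9, -0.4]
opening: 0.902
grip_force: 0.0
```

```bash
cat > mf.py <<'E'
from h import *
from scipy.optimize import minimize
def cyl(cx,cy,r,z0,z1,n=40):
    a=np.linspace(0,2*np.pi,n);return np.array([[cx+r*np.cos(t),cy+r*np.sin(t),z] for t in a for z in(z0,z1)])
def sph(cx,r,zc,zs):
    return np.vstack([cyl(cx,0,np.sqrt(max(r*r-(z-zc)**2,1)),z,z) for z in zs])
def render(n,parts,x,S=4):
    c=get_calibration(n);ca,sa=np.cos(x[2]),np.sin(x[2]);m=np.zeros((480*S,640*S),np.uint8)
    for P in parts:
        X=np.c_[x[0]+ca*P[:,0]-sa*P[:,1],x[1]+sa*P[:,0]+ca*P[:,1],P[:,2]]
        q=(c["R"]@X.T).T+c["t"];q=q@c["K"].T;q=q[:,:2]/q[:,2:]
        cv2.fillConvexPoly(m,cv2.convexHull(((q+.5)*S).astype(np.float32)).round().astype(np.int32),1)
    return cv2.resize(m.astype(np.float32),(640,480),interpolation=cv2.INTER_AREA)
def fitm(obs,parts,x0,bg=None,fixang=False):
    def f(x):
        x=np.array([x[0],x[1],x0[2] if fixang else x0[2]+x[2]/40])
        return sum(np.abs(np.maximum(render(n,parts,x),0 if bg is None else bg[n])-m)[w[1]:w[3],w[0]:w[2]].sum() for n,m,w in obs)
    r=minimize(f,[x0[0],x0[1],0],method="Nelder-Mead",options=dict(initial_simplex=[[x0[0]+a,x0[1]+b,c] for a,b,c in((0,0,0),(5,0,0),(0,5,0),(0,0,3))]))
    return r.x[:2].round(1),np.degrees(x0[2]+r.x[2]/40).round(1),round(r.fun,1)
def sat(p,col):
    h=cv2.cvtColor(p,cv2.COLOR_BGR2HSV).astype(float);a,b=HUE[col]
    k=(h[...,0]>=a)&(h[...,0]<=b)
    if col=="red":k|=h[...,0]>172
    return (k&(h[...,1]>90)).astype(np.float32)
E
python3 - <<'E'
from mf import *
p,d=read_camera("top");q,_=read_camera("side")
for n,a in(("top8",p),("side8",q)):cv2.imwrite(f"pics/{n}.png",a)
print(state()["eef_pos"])
def rat(z): return [cyl(s*40,0,21,z+2,z+30) if 0 else sph(s*40,21,z+16,z+np.linspace(0,32,9)) for s in(-1,1)]+[np.array([[x,y,z+16+h] for x in(-40,40) for y,h in((8,0),(-8,0),(0,8),(0,-8))],float)]
pad=[cyl(s*40,0,21,4,4) for s in(-1,1)]+[np.array([[x,y,4.] for x in(-40,40) for y in(-8,8)])]
wt=(155,195,225,250);ws=(235,180,300,230)
P=(537.2,388.4,np.radians(77.8))
p0=cv2.imread("pics/top0.png");q0=cv2.imread("pics/side0.png");q1=cv2.imread("pics/side1.png");p1=cv2.imread("pics/top1.png")
print("pad",fitm([("top",sat(p0,"red"),wt)],pad,P),fitm([("side",sat(q0,"red"),ws)],pad,P))
bg={n:render(n,pad,P) for n in("top","side")}
for o in([("top",sat(p,"red"),wt)],[("side",sat(q,"red"),ws)]):print("rattle now",fitm(o,rat(4),P,bg))
print("rattle start",fitm([("top",sat(p0,"red"),(375,150,430,195))],rat(0),(657,-200,np.radians(130.8))))
jar=[cyl(0,0,27,0,58)]
def g(a):
    m=np.maximum(sat(a,"green"),sat(a,"yellow")*0);return m
J=(471,-12,0.)
for n,a,w in(("top",p1,(315,215,355,260)),("side",q1,(300,232,350,280))):print("jar",n,fitm([(n,g(a),w)],jar,J,fixang=True))
ring=[cyl(0,0,29,4,22)]
cv2.imwrite("pics/t8.png",np.vstack([cv2.resize(p[140:250,145:365],None,fx=3,fy=3),np.hstack([cv2.resize(q[290:370,420:530],None,fx=3,fy=3),cv2.resize(p[180:260,440:550],None,fx=3,fy=3)])]))
h=cv2.cvtColor(p1,cv2.COLOR_BGR2HSV);cv2.imwrite("pics/j.png",cv2.resize(np.hstack([p1[220:262,315:357],q1[236:278,302:344]]),None,fx=8,fy=8,interpolation=cv2.INTER_NEAREST))
E
```

```text
[ 504.78601392 -171.12946075   74.83186796]
pad (array([537.5, 388.8]), np.float64(77.8), np.float64(48.9)) (array([537.6, 393.7]), np.float64(76.6), np.float64(35.4))
rattle now (array([537.1, 386.6]), np.float64(77.4), np.float64(69.2))
rattle now (array([539.7, 394.5]), np.float64(76.7), np.float64(39.1))
rattle start (array([ 660.4, -200.8]), np.float64(130.9), np.float64(29.8))
jar top (array([473.7, -13.9]), np.float64(0.8), np.float64(112.7))
jar side (array([475.3,  -3.9]), np.float64(-6.8), np.float64(154.5))
```

View pics/t8.png

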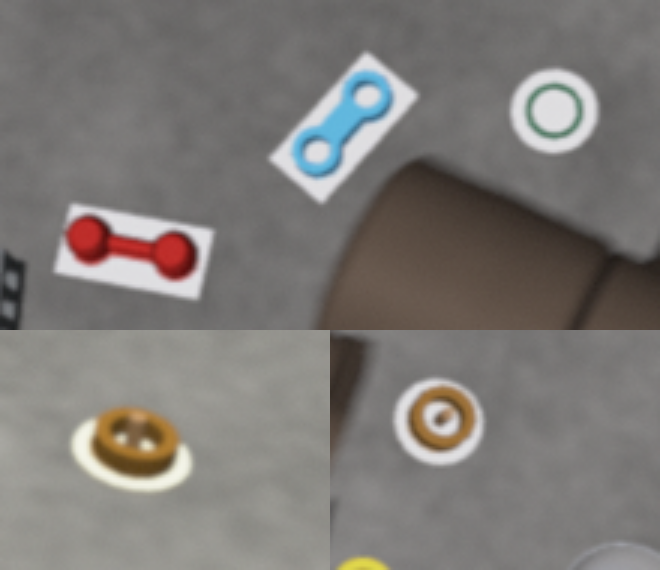

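View pics/j.png

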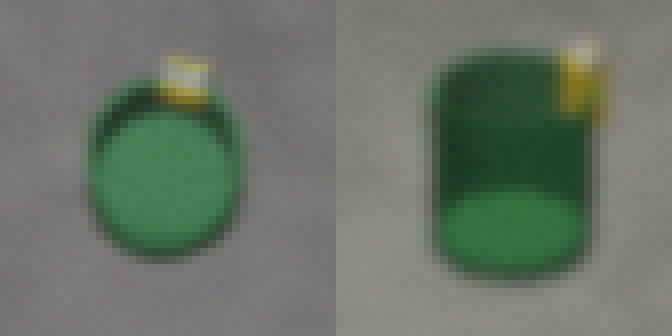

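The ring is flat over the post. The rattle is within about 2 mm of its silhouette by the averaged fits. The jar's clip shows at top px (337.6,229.5) and side px (332,245.5); next I fit the jar's bright floor disc for its centre.

```bash
python3 - <<'E'
from h import *
for n,w,uvc in(("top",(315,220,357,262),(337.6,229.5)),("side",(302,236,344,278),(332.3,245.5))):
    p=cv2.imread(f"pics/{n}1.png")[w[1]:w[3],w[0]:w[2]]
    h=cv2.cvtColor(p,cv2.COLOR_BGR2HSV)
    k=((h[...,0]>50)&(h[...,0]<85)&(h[...,1]>90)&(h[...,2]>112)).astype(np.uint8)
    k=cv2.morphologyEx(k,cv2.MORPH_OPEN,np.ones((5,5),np.uint8))
    v,u=np.nonzero(k)
    for z in(0,3):
        X=plane(n,np.c_[u+w[0],v+w[1]],z)[:,:2].astype(np.float32)
        print(n,"floor z",z,X.mean(0),cv2.minEnclosingCircle(X),np.ptp(X,0),len(u))
    # whole silhouette extremes in u -> centre line
    g=(h[...,0]>50)&(h[...,0]<85)&(h[...,1]>60);v,u=np.nonzero(g);print("bbox",u.min()+w[0],u.max()+w[0],v.min()+w[1],v.max()+w[1])
    for z in(52,58,64):print("clip z",z,plane(n,np.array([uvc]),z)[0].round(1))
E
```

```text
top floor z 0 [476.57922  -12.770183] ((475.3431396484375, -13.14473819732666), 21.775272369384766) [36.587738 38.766975] 183
top floor z 3 [476.03867  -12.736626] ((474.8048400878906, -13.110428810119629), 21.731910705566406) [36.514923 38.689808] 183
bbox 326 344 230 251
clip z 52 [499.9 -19.6  52. ]
clip z 58 [498.7 -19.5  58. ]
clip z 64 [497.5 -19.4  64. ]<stdin>:10: RuntimeWarning: Mean of empty slice.
  ret = um.true_divide(
Traceback (most recent call last):
ValueError: zero-size array to reduction operation maximum which has no identity
```

Emit:
servo_tool(moves=[0,0.05,0.03,-0.04,0.95,-0.02,0.12,0.03,-0.08,0.95,-0.04,0.2,0.03,-0.12,0.95,-0.06,0.3,0.03,-0.16,0.95,-0.0785,0.4,0.03,-0.2,0.95,-0.0785,0.41,0.03,-0.24,0.95,-0.0785,0.41,0.03,-0.28,0.95,-0.0785,0.41,0.03,-0.32,0.95,-0.0785,0.41,0.03,-0.36,0.95,-0.0785,0.41,0.03,-0.4,0.95,-0.0785,0.41,0.03,-0.44,0.95,-0.0785,0.41,0.03,-0.45,0.95])

```text
t: 20.18
eef_pos: [475.6, -12.2, 86.6]
tcp_rot: [3.142, -0.001, -0.287]
ft_force: [-0.2, 0.6, -0.3]
opening: 0.952
grip_force: 0.0
```

Emit:
servo_tool(moves=[0,0,-0.03,0,0.95,0,0,-0.08,0,0.95,0,0,-0.13,0,0.95,0,0,-0.17,0,0.95,0,0,-0.2,0,0.95,0,0,-0.225,0,0.95,0,0,-0.245,0,0.95,0,0,-0.25,0,0.95,0,0,-0.25,0,0.95,0,0,-0.25,0,0.95])

```text
t: 21.02
eef_pos: [475.3, -11.9, -13.2]
tcp_rot: [3.142, -0.0, -0.28]
ft_force: [0.4, -0.2, -0.6]
opening: 0.953
grip_force: 0.0
```

```bash
python3 - <<'E'
from h import *
s=state();print(s["eef_pos"],np.degrees(s["tcp_rot"][2]),s["ft_force"])
q,d=read_camera("side");p,_=read_camera("top")
cv2.imwrite("pics/s9.png",np.hstack([cv2.resize(q[200:290,270:380],None,fx=5,fy=5)]))
E
```

```text
[475.2774596  -11.89379486 -13.18879732] -16.028199316288593 [ 0.36499012 -0.24520541 -0.58805153]
```

View pics/s9.png

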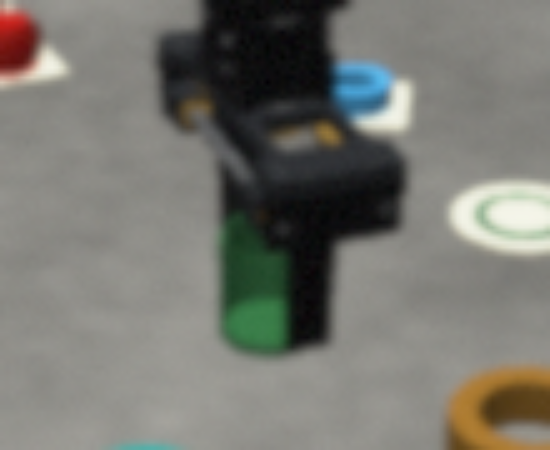

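The fingers stand on either side of the jar, clear of the clip. Close.

Emit:
servo_tool(moves=[0,0,0,0,0.4,0,0,0,0,0.4,0,0,0,0,0.4,0,0,0,0,0.4,0,0,0,0,0.4,0,0,0,0,0.4,0,0,0,0,0.4,0,0,0,0,0.4,0,0,0,0,0.4,0,0,0,0,0.4])

```text
t: 21.95
eef_pos: [475.0, -11.8, -13.5]
tcp_rot: [3.141, -0.0, -0.28]
ft_force: [-0.2, 0.5, 2.3]
opening: 0.576
grip_force: 30.0
```

Emit:
servo_tool(moves=[0,0,0.02,0,0.4,0,0,0.06,0,0.4,0,0,0.1,0,0.4,0.03,0.002,0.12,0,0.4,0.08,0.005,0.12,0,0.4,0.14,0.009,0.12,0,0.4,0.2,0.013,0.12,0,0.4,0.27,0.017,0.12,0,0.4,0.34,0.021,0.12,0,0.4,0.4,0.025,0.12,0,0.4,0.44,0.028,0.12,0,0.4,0.465,0.029,0.12,0,0.4])

```text
t: 22.95
eef_pos: [662.5, 0.0, 34.7]
tcp_rot: [-3.142, -0.0, -0.28]
ft_force: [-0.5, -0.4, -0.7]
opening: 0.572
grip_force: 30.0
```

Emit:
servo_tool(moves=[0,0,0,0,0.4,0,0,-0.02,0,0.4,0,0,-0.05,0,0.4,0,0,-0.07,0,0.4,0,0,-0.08,0,0.4,0,0,-0.09,0,0.4,0,0,-0.09,0,0.4])

```text
t: 23.53
eef_pos: [660.4, -0.2, -2.6]
tcp_rot: [3.141, 0.001, -0.28]
ft_force: [-0.3, 0.2, -1.7]
opening: 0.571
grip_force: 30.0
```

```bash
python3 - <<'E'
from h import *
s=state();print(s["eef_pos"],np.degrees(s["tcp_rot"][2]),s["ft_force"],s["opening"])
q,d=read_camera("side");p,_=read_camera("top")
cv2.imwrite("pics/s10.png",np.hstack([cv2.resize(q[180:270,310:430],None,fx=5,fy=5)]))
E
```

```text
[ 6.60386958e+02 -2.24908029e-01 -2.56644905e+00] -16.035858046492983 [-0.29403847  0.21751588 -1.6777811 ] 0.5712571972548636
```

View pics/s10.png

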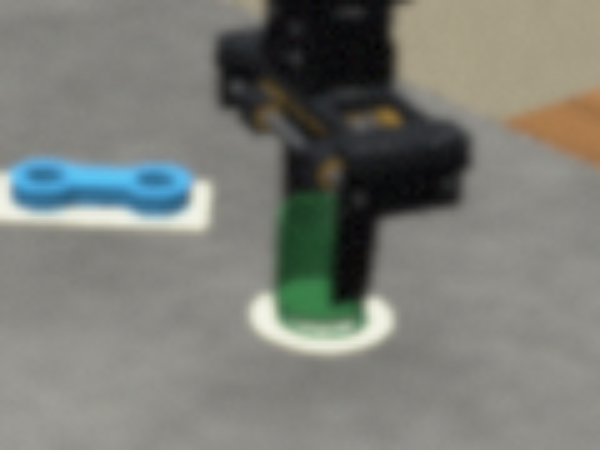

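The jar is upright a few millimetres above its circle. Set it down gently.

Emit:
servo_tool(moves=[0,0,-0.006,0,0.4,0,0,-0.011,0,0.4,0,0,-0.015,0,0.4,0,0,-0.017,0,0.4,0,0,-0.0185,0,0.4,0,0,-0.0195,0,0.4,0,0,-0.0195,0,0.4,0,0,-0.0195,0,0.4])

```text
t: 24.3
eef_pos: [661.0, -0.2, -9.3]
tcp_rot: [3.142, -0.0, -0.28]
ft_force: [-0.1, -0.7, -1.8]
opening: 0.573
grip_force: 30.0
```

Emit:
servo_tool(moves=[0,0,-0.0008,0,0.4,0,0,-0.0012,0,0.4,0,0,-0.0012,0,0.4,0,0,-0.0012,0,0.4])

```text
t: 24.63
eef_pos: [661.1, -0.2, -9.5]
tcp_rot: [3.142, -0.0, -0.28]
ft_force: [-2.2, 1.0, 4.2]
opening: 0.571
grip_force: 30.0
```

The force turned upward, so it is in contact. Release and rise.

Emit:
servo_tool(moves=[0,0,0,0,0.9,0,0,0,0,0.9,0,0,0,0,0.9,0,0,0,0,0.9,0,0,0,0,0.9,0,0,0,0,0.9,0,0,0.02,0,0.9,0,0,0.06,0,0.9,0,0,0.12,0,0.9,0,0,0.2,0,0.9,0,0,0.28,0,0.9,0,0,0.3,0,0.9])

```text
t: 25.63
eef_pos: [663.0, -0.4, 115.9]
tcp_rot: [-3.14, -0.007, -0.28]
ft_force: [0.3, -0.4, 0.0]
opening: 0.897
grip_force: 0.0
```

Emit:
servo_tool(moves=[-0.1,-0.1,0,0,0.9,-0.1,-0.2,0,0,0.9,-0.1,-0.3,0,0,0.9,-0.1,-0.4,0,0,0.9,-0.1,-0.5,0,0,0.9,-0.1,-0.6,0,0,0.9,-0.1,-0.7,0,0,0.9,-0.1,-0.8,0,0,0.9,-0.1,-0.85,0,0,0.9,-0.1,-0.85,0,0,0.9,-0.1,-0.85,0,0,0.9])

```text
t: 26.55
eef_pos: [620.4, -341.0, 109.8]
tcp_rot: [-3.141, 0.001, -0.282]
ft_force: [0.5, -0.2, -0.2]
opening: 0.901
grip_force: 0.0
```

```bash
python3 - <<'E'
from h import *
q,d=read_camera("side");p,_=read_camera("top");print(state()["eef_pos"],state()["t"])
w=(310,155,350,200);fit("top",p,30,w,"green",smin=60)
cv2.imwrite("pics/e.png",np.vstack([cv2.resize(p[140:260,140:400],None,fx=3,fy=2.6),cv2.resize(q[190:290,220:480],None,fx=3,fy=2.6)]))
E
```

```text
[ 620.97602438 -338.99841475  110.1751698 ] 26.65
top green mean [668.7   8.5] rect [671.1  10.6] [35. 61.] ang 160.9
```

View pics/e.png

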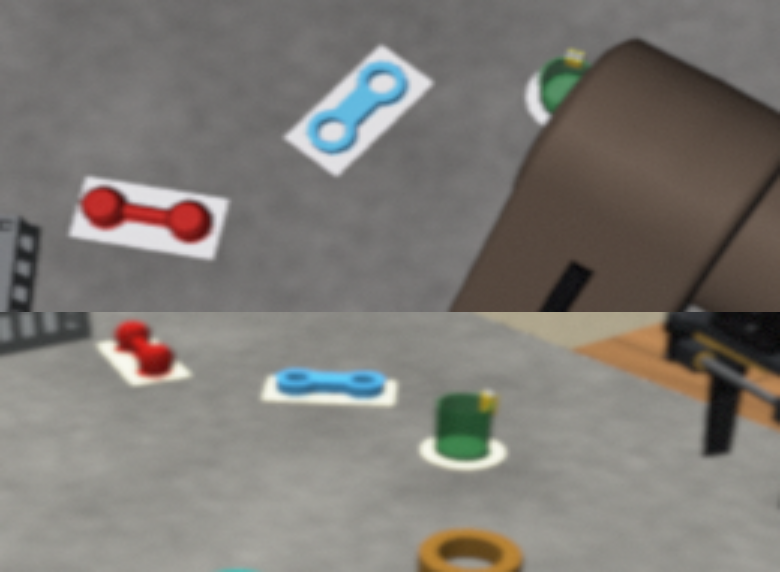

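Emit:
servo_tool(moves=[-0.08,-0.02,0.05,0,0.9,-0.16,-0.05,0.1,0,0.9,-0.24,-0.08,0.1,0,0.9,-0.32,-0.11,0.1,0,0.9,-0.4,-0.14,0.1,0,0.9,-0.45,-0.17,0.1,0,0.9,-0.48,-0.2,0.1,0,0.9,-0.48,-0.2,0.1,0,0.9,-0.48,-0.2,0.1,0,0.9])

```text
t: 27.4
eef_pos: [429.2, -419.4, 150.6]
tcp_rot: [3.141, -0.0, -0.28]
ft_force: [0.3, -0.6, 0.1]
opening: 0.897
grip_force: 0.0
```

```bash
python3 - <<'E'
from h import *
p,_=read_camera("top")
w=(308,152,352,202);fit("top",p,33,w,"green",smin=60);fit("top",p,4,w,white=True)
P=p[w[1]:w[3],w[0]:w[2]];h=cv2.cvtColor(P,cv2.COLOR_BGR2HSV)
k=((h[...,0]>50)&(h[...,0]<85)&(h[...,1]>90)&(h[...,2]>112)).astype(np.uint8);k=cv2.morphologyEx(k,cv2.MORPH_OPEN,np.ones((5,5),np.uint8))
v,u=np.nonzero(k);X=plane("top",np.c_[u+w[0],v+w[1]],7)[:,:2].astype(np.float32)
print("floor",X.mean(0),np.ptp(X,0))
cv2.imwrite("pics/f.png",cv2.resize(P,None,fx=10,fy=10))
E
```

```text
top green mean [6.602e+02 4.000e-01] rect [662.3   0.9] [47. 63.] ang 12.8
top white mean [647.1  -3.3] rect [652.4  -1.4] [61. 79.] ang 96.1
floor [6.6366833e+02 3.8408828e-01] [37.90448 39.30578]
```

View pics/f.png

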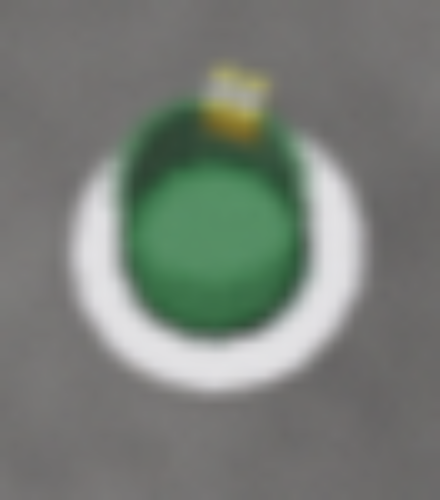

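The jar stands upright on its circle, about 1.5 mm to one side across and with about 14 mm of pad showing at its near edge against 13 mm ideal. Everything is in place and the arm is clear, so I hand in.

```bash
python3 -c "
from cell import *
print(job_done())"
```

```text
the job is handed in; nothing more can be done
None
```

The job is handed in: by the camera checks all four things are on their pads (teether, rattle and jar each within about 2 mm of centre, the ring flat over its post, the jar upright), and the arm never went near the basket or the bowl.

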